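# Take the vibration logger's battery pack out and put it on charge

### The job

The vibration logger's battery pack is flat: take it out and put it on charge. Its shake-proof hooks only let go if you press the pack down a little while squeezing its two orange side tabs gently, and then lift it straight out; set it in the empty charger bay, press it home softly against the sprung contacts and let go, so that the tabs click out and hold it latched. Do not crush the contacts, do not force the pack, and leave the other things on the bench where they are.

Things in the scene. Friction and masses are not known exactly. Their poses are not given: they have to be found in the camera images.
- battery_pack: Battery pack: black block 64 (its x) x 42.4 (y) x 84 mm (z), 0.18-0.29 kg, orange panel on top, an orange sprung tab on each long side (+y, -y). Origin: centre of its underside. Above 52 mm it is only 30 mm wide in y, with the tabs' finger pads standing on both sides. Symmetrical: fits either way round. Latched, it sits pushed up by sprung contacts and cannot be pulled out.
- tab_a (a joint): Tab on the pack's +y side: 0 m out (rest), 0.0053 m fully in; sprung outward, 6 N starts it, 9 N holds it in; squeeze both with 20-25 N. Its hook has an upturned tip that sits 3 mm up behind the bay's catch lip: latched, the tab will not move in. With the pack pressed down just over 3 mm the tip is clear and squeezed tabs jump in (fingers close 10 mm); keep squeezed to lift.
- tab_b (a joint): The same kind of tab on the pack's -y side: 0 m out (rest), 0.0053 m fully in.
- pad_a (a point): Middle of the outer face of tab_a's finger pad: on the pack's +y side, 70 mm above its underside, 25 mm from its middle plane at rest, 19.7 mm when pressed in. The ribbed orange pad is 26 mm long (x) and reaches from 58 to 82 mm above the underside, 6 mm clear of the bay's mouth when latched.
- pad_b (a point): The same point on tab_b's pad, on the pack's -y side: across both pads the grip is 50 mm at rest and 39.4 mm with both tabs pressed in.
- logger: Vibration logger, bolted down: grey aluminium box 144 x 72 mm on a 174 x 112 x 8 mm steel plate; display and buttons at its -x end (61 mm high), battery bay at its +x end. Origin: on the bench under the bay's middle. Bay mouth 72 mm above the bench; 0.8 mm play round the pack. Force between pack and logger, squeezing the hooks against their lips included, must stay below 100 N.
- logger_bay (a point): Where the pack's origin lies when latched in the logger: bay centre, 20 mm above the bench, 52 mm below the bay's mouth; axes as the logger's. The pack is clear once 55 mm above this.
- logger_contacts: Sprung contact block in the floor of the logger's bay, under the pack: pushes up with 6 N at the latched height, 0.3 N more per mm down; bottoms hard 6.5 mm below the latched height. Over 25 N crushes it. Origin: middle of its upper face.
- charger: Desk charger, fixed: grey plastic bay 84 (x) x 72 mm, 70 mm high, on a black foot 128 x 100 x 7 mm, with four small lamps on a sloping panel at its -x side. The bay is empty and open at the top, mouth bevelled 3 mm, 0.8 mm play round the pack. Origin: on the bench under the bay's middle. Force between pack and charger must stay below 80 N.
- charger_bay (a point): Where the pack's origin lies when latched in the charger: bay centre, 18 mm above the bench, 52 mm below the bay's mouth; axes as the charger's, the pack's long (x) side along x. To latch, press the pack just over 3 mm below this and let the tabs spring out; released, it rises to this height and is held. Not latched, its tabs stay part way in or it stands higher.
- charger_contacts: Sprung contact block in the floor of the charger's bay: meets the pack 10 mm above the latched height with 3 N, 0.3 N more per mm down (6 N latched); bottoms hard 4.2 mm below the latched height: the force then climbs steeply. Over 25 N crushes it. Origin: middle of its upper face.
- accel_0: Small grey hexagonal accelerometer with a side connector, 14 x 21 x 19 mm, loose: leave alone. Origin: centre of its underside.
- accel_1: Another such accelerometer, 16 x 23 x 19 mm, loose: leave alone.
- bnc_tee: Metal coaxial T-piece, 29 x 46 x 18 mm, loose: leave alone.
- marker_pen: White and red marker pen, 17 x 135 x 16 mm, lying loose: leave alone.
- screwdriver: Screwdriver with a green handle, 25 x 149 x 24 mm, lying loose: leave alone.
Things that resemble listed ones, but are neither listed nor needed, are in the scene too. Leave any pink look-alike of the battery_pack alone.

How it is judged:
On the way, in this order (a step that is already met when the one before it is completed fails the run):
1. the pack is lifted out of the logger, clear of its bay (z of battery_pack in the frame of logger_bay above 0.055 m and contact force between battery_pack and logger below 0.1 N), for 0.2 s.
2. the pack is pressed down past the click in the charger's bay (horizontal distance between battery_pack and charger_bay below 0.003 m and z of battery_pack in the frame of charger_bay below -0.0025 m).
At the end, for the whole second after the job is handed in: the pack is latched in the charger's bay: upright, within 3 mm of the bay's centre, within 2 mm of the latched height, both tabs sprung out to within 1.5 mm, at rest (horizontal distance between battery_pack and charger_bay below 0.003 m and z of battery_pack in the frame of charger_bay between -0.002 and 0.002 m and angle between battery_pack's own z axis and vertical below 0.05 rad and angle between the x axis of battery_pack and the x axis of charger, either way round below 0.05 rad and value of joint each of tab_a, tab_b below 0.0015 m and linear speed of battery_pack below 0.01 m/s); the robot touches nothing.
It fails at once if the logger's contacts are crushed (contact force between battery_pack and logger_contacts above 25 N).
It fails at once if the charger's contacts are crushed (contact force between battery_pack and charger_contacts above 25 N).
It fails at once if the pack is forced in the logger (contact force between battery_pack and logger above 100 N).
It fails at once if the pack is forced in the charger (contact force between battery_pack and charger above 80 N).
It fails at once if another thing on the bench is disturbed (distance of any of accel_0, accel_1, bnc_tee, marker_pen, screwdriver from where it was at the start of the episode above 0.02 m).
It also fails if it takes over 58 s, if anything falls off the work surface, if the arm or the gripper's body presses on something with over 40 N, if the wrist force passes 120 N, or if a joint passes its speed limit or range.

### The arm

A 6-joint arm with a two-finger parallel gripper is mounted at the origin on a cart in front of the work surface, level with it; the furniture and walls round the work are solid. World frame = base frame: x ahead of the robot, y to its left, z up, the work surface at z = 0. Lengths are in m, angles in rad, forces in N, time in s.
With the tool pointing down it reaches from about 0.4 to 0.825 m from the base axis. Payload 7 kg.
Tool frame: the origin (TCP) lies midway between the tips of the shut fingers; the grasp point (between the pads) lies 19 mm behind it (robot.grasp_offset is the distance from the TCP to the grasp point, in m); z points along the fingers, y is the line along which they close (so a half turn about z gives the same grasp; the last joint's range is limited). The gripper opens to 85 mm and grips with 20 to 120 N. Pads are 22 mm wide; open, the fingers measure 114 mm over their backs; the gripper's body (76 mm by 85 mm) begins 54 mm behind the grasp point. The pads swing forward as they close: fully open they stand 13 mm farther back than shut.
Start: joints at [1.522, 0.359, 0.012, 0, -1.224, -0.288], TCP at [0.223, 0.637, 0.231] pointing down, gripper open.
Joint ranges: [-3.07, 3.07], [-1.43, 2.12], [-1.02, 1.25], [-3.03, 1.67], [-3.05, -0], [-3.03, 3.03]. Speed limits (rad/s): [2.39, 2.39, 3.01, 3.14, 3.14, 3.14].

### API

Orientations are given as a unit quaternion [w, x, y, z].
In Python, from station import robot, imaging gives the robot as it stands.
- The arm moves only by the tool carry_out, never from a script. Its argument "commands" is a list of rows, each an object of numbers: "rx", "ry", "rz": the turn, a rotation vector about the tool's x, y, z normalised to -1 to 1, where 1 is 2 pi rad; "x", "y", "z": the shift along the tool's x, y, z normalised to -1 to 1, where 1 is 0.5 m; "grip": the opening, from 0 (shut) to 1 (fully open). In form: [{"rx": .., "ry": .., "rz": .., "x": .., "y": .., "z": .., "grip": ..}, ...]. A call has 1 to 8 rows; each row shifts and turns the commanded pose from where the row before left it, along the tool's axes as they then stand; what a row does not reach is not made up. A row lasts 1/10 s, in which the tool goes at most 50 mm and 8.59 degrees, less where a joint would pass 70% of its speed; a pose out of reach is approached as far as the arm can. A call with a number of a shift or a turn outside -1 to 1 is refused whole. A call with a gripper value outside its range is refused whole. The fingers move at their own pace and stop on an object; "squeeze" is the grip in N (left out, the last holds). Time passes only in rows, so rows that do not move let the fingers close. It gives the time, the measured TCP pose, the force, the opening and the grip force at its end, in the units of the state.
- robot.sense(): the state, without advancing time (a new reading comes with each control period).
- imaging.read_camera(name): name is "scene" or "top" or "wrist"; returns a dict with "image" (384x512x3 uint8, red, green, blue), "fx", "fy", "cx", "cy" (pixels), "origin" and "attitude" of the camera in the world. Camera axes: x right, y up, looking along -z (the intrinsics and any distortion apply to the point x, -y, -z); pixel columns grow to the right and rows downward; lengths in m; the calibration is good to about 2 mm. The wrist camera is an equidistant fisheye: a pixel r from the principal point sees the ray r / f radians off the axis. A picture is of the moment at which its call begins. There is no depth.
- robot.hand_in(): hands the job in; it is judged then, once.
The state is a dict: "time_s": time; "joints": joint angles; "qd": joint speeds; "joint_efforts": joint torques, N m; "eef_pos": TCP position; "ee_rot": TCP orientation; "wrist_force": force on the tool from outside, world axes, zero at the start; "torque": the same for the moment, N m; "gripper_width": finger opening in m; "finger_force": force on a finger pad.
Only numpy, scipy, OpenCV 4.12 (cv2) and the standard library are available. Lean on these libraries where they do the work, as an engineer would, in place of code of your own. Each camera call takes 0.05 s, during which the arm holds its last target. There are 200 camera calls.

## Working session

There is one attempt and no reset: what is moved stays moved. The work goes in short steps, Python scripts to look and compute and a tool call to move; the robot and the scene stay as the last step left them, time stands still between calls to the robot, and variables do not carry over. Pictures are saved under pics/ and viewed, at most 10 in all, crops included, and the job is handed in when it is done.

Besides the shell and the picture viewer there is one more tool, called as name(argument=value, ...), one argument or row to a line, values as JSON. carry_out: Moves the arm, as the interface text tells. Scaled input: -1 to 1 covers 0.5 m each way for a shift and 2 pi rad each way for a turn. Its arguments: {"type":"object","properties":{"commands":{"type":"array"},"squeeze":{"type":"number"}},"required":["commands"]}

```bash
ls; mkdir -p pics
python3 - <<'E'
from station import robot, imaging
import cv2,pickle
d={}
for n in("scene","top","wrist"):
    c=imaging.read_camera(n); d[n]=c
    cv2.imwrite(f"pics/{n}0.png",c["image"][:,:,::-1])
    print(n,{k:v for k,v in c.items() if k!="image"})
pickle.dump(d,open("cams0.pkl","wb"))
print(robot.sense(),robot.grasp_offset)
E
```

```text
pics
scene {'fx': 372.35169895429624, 'fy': 372.35169895429624, 'cx': 257.27618867241046, 'cy': 189.74752978363662, 'origin': array([ 0.04722576, -0.43315412,  0.75362629]), 'attitude': array([ 0.84992787,  0.36372569, -0.1514433 , -0.34984449])}
top {'fx': 469.99772132681585, 'fy': 469.99772132681585, 'cx': 254.2850949838021, 'cy': 186.77864016782038, 'origin': array([0.38430767, 0.06744718, 1.2163625 ]), 'attitude': array([ 0.70701888,  0.05063465, -0.03849063, -0.70432869])}
wrist {'fx': 297.3186396354542, 'fy': 297.3186396354542, 'cx': 255.60251341236855, 'cy': 183.71550692172698, 'origin': array([0.29099271, 0.61235075, 0.37384796]), 'attitude': array([-0.57267204,  0.0833634 , -0.11643379,  0.80718055])}
{'time_s': 0.15, 'joints': array([ 1.52211069e+00,  3.59284303e-01,  1.12724112e-02, -2.45509073e-04,
       -1.22408446e+00, -2.88139569e-01]), 'qd': array([-0.00092575, -0.00153221,  0.00431913,  0.00251353, -0.00259105,
        0.00018217]), 'joint_efforts': array([-1.55458023e-03, -5.83875167e+01,  2.93651909e+01,  6.94068074e+00,
       -4.32919449e-03, -1.60318319e-06]), 'eef_pos': array([0.22296564, 0.63673572, 0.23054182]), 'ee_rot': array([ 6.59147628e-04,  9.85844864e-01, -1.67658784e-01, -3.69581400e-05]), 'wrist_force': array([-0.11616778, -0.64388578, -0.04528718]), 'torque': array([ 0.05231663, -0.02713629, -0.05371157]), 'finger_force': 0.0, 'gripper_width': 0.0847389926501472} 0.0187
```

View pics/top0.png

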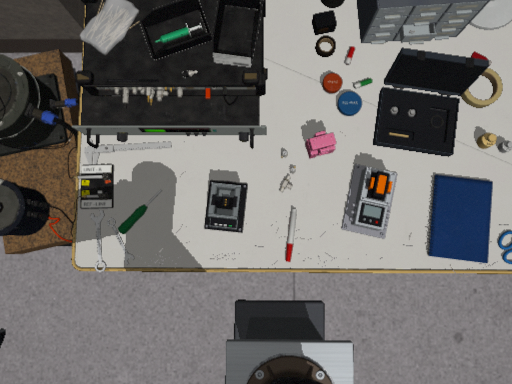

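View pics/scene0.png

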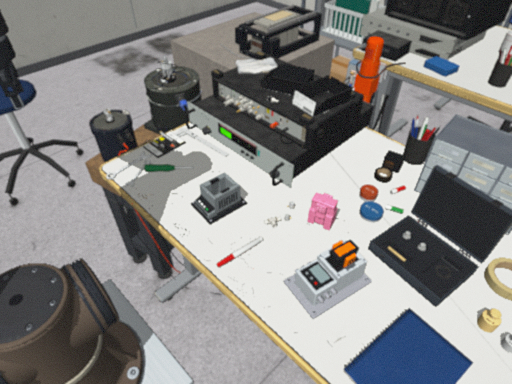

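Top view: candidates are the orange-topped pack in the logger at (380,185) and the pink look-alike at (321,144). By description I choose the orange one. The empty charger is at (227,205). The scene view agrees (logger at 330,272, charger at 218,195). Next is one close crop to check the choice.

Run:
```python
import cv2,numpy as np
t=cv2.imread("pics/top0.png"); s=cv2.imread("pics/scene0.png")
a=[cv2.resize(i,(400,300),interpolation=cv2.INTER_CUBIC) for i in (t[160:241,326:434],t[170:240,180:273],s[230:320,270:390],s[165:225,180:260])]
cv2.imwrite("pics/crop1.png",np.vstack([np.hstack(a[:2]),np.hstack(a[2:])]))
```

```text
(no output)
```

View pics/crop1.png

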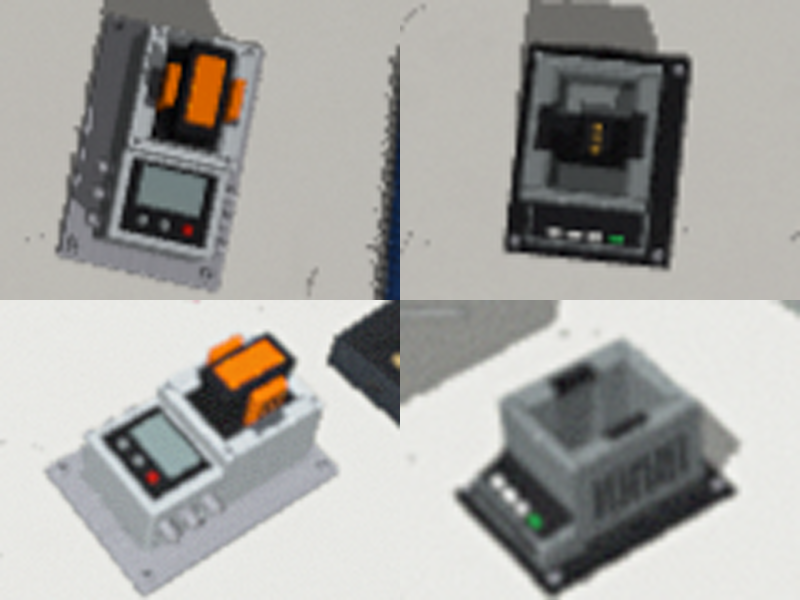

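```bash
cat > h.py <<'E'
from station import robot, imaging
import cv2, numpy as np
from scipy.spatial.transform import Rotation as R
def rot(q): return R.from_quat(np.roll(q,-1))
def rays(c,px,fish=False):
    p=(np.atleast_2d(px).astype(float)-[c["cx"],c["cy"]])/[c["fx"],c["fy"]]
    if fish:
        r=np.linalg.norm(p,axis=1,keepdims=True)+1e-12
        d=np.hstack([p/r*np.sin(r),np.cos(r)])
    else: d=np.hstack([p,np.ones((len(p),1))])
    return rot(c["attitude"]).apply(d*[1,-1,-1])
def cast(c,px,z,fish=False):
    d=rays(c,px,fish); o=c["origin"]
    return o+d*((z-o[2])/d[:,2])[:,None]
def proj(c,P,fish=False):
    v=rot(c["attitude"]).inv().apply(np.atleast_2d(P)-c["origin"])*[1,-1,-1]
    if fish:
        n=np.linalg.norm(v[:,:2],axis=1,keepdims=True); p=v[:,:2]/n*np.arctan2(n,v[:,2:])
    else: p=v[:,:2]/v[:,2:]
    return p*[c["fx"],c["fy"]]+[c["cx"],c["cy"]]
def orange(img):
    h=cv2.cvtColor(img,cv2.COLOR_RGB2HSV)
    m=cv2.inRange(h,(6,190,110),(20,255,255))
    cs,_=cv2.findContours(m,cv2.RETR_EXTERNAL,cv2.CHAIN_APPROX_NONE)
    return sorted([c[:,0] for c in cs if cv2.contourArea(c)>12],key=lambda c:-cv2.contourArea(c.reshape(-1,1,2)))
def goto(xyz,yaw):
    "tool increments: turn first, then shift in tool axes (units of the move)"
    s=robot.sense(); r=rot(s["ee_rot"]); tgt=R.from_matrix([[np.cos(yaw),np.sin(yaw),0],[np.sin(yaw),-np.cos(yaw),0],[0,0,-1]])
    rv=(r.inv()*tgt).as_rotvec(); d=tgt.inv().apply(np.array(xyz)-s["eef_pos"])
    print("turn",np.round(rv/(2*np.pi),5),"shift",np.round(d/.5,5),"mm",np.round(d*1e3,1),"t",s["time_s"])
E
python3 - <<'E'
from h import *
import pickle
d=pickle.load(open("cams0.pkl","rb")); t=d["top"]; s=d["scene"]
for n,c in(("top",t),("scene",s)):
    for k in orange(c["image"]):
        P=cast(c,k,.104)
        (u,v),wh,a=cv2.minAreaRect((P[:,:2]*1000).astype(np.float32)); m=k.mean(0)
        if 100<m[1]<300: print(n,m.round(1),np.round([u,v,*wh,a],1))
# charger by crop corners of its rim (crop scale 4.3) and logger bottom
f=lambda x,y:(180+(x-400)/400*93,170+y/300*70)
print(cast(t,[f(530,50),f(665,58),f(645,205),f(520,195)],.070).round(4))
goto([.55,-.15,.25],-.28)
E
```

```text
top [381.2 184. ] [ 533.1 -214.5   18.    45.    77.2]
top [ 55.9 227.5] [422.5 555.2  70.5  26.   27.3]
top [371.9 182.2] [ 537.3 -193.     7.4   25.1   77.4]
top [388.9 186.7] [ 525.7 -232.7    6.    25.6   77.2]
scene [344.1 248.8] [ 533.2 -214.8   19.8   46.1   77.4]
scene [367.4 192. ] [ 723.5 -151.7   45.4   35.3   16.5]
scene [348.8 259.3] [ 516.4 -237.1   14.4   43.6   83.1]
scene [336.8 244.7] [ 530.3 -196.7    6.9   25.9   79.2]
[[0.5421 0.1963 0.07  ]
 [0.5376 0.1188 0.07  ]
 [0.4531 0.1294 0.07  ]
 [0.4586 0.2006 0.07  ]]
turn [ 2.10e-04 -2.00e-05 -9.06e-03] shift [ 1.06343  1.33144 -0.03892] mm [531.7 665.7 -19.5] t 0.15
```

```bash
python3 -c "
from h import *
goto([.43,.175,.25],-.223)"
```

```text
turn [ 2.100e-04 -1.000e-05 -1.813e-02] shift [ 0.60805  0.80903 -0.03892] mm [304.  404.5 -19.5] t 0.15
```

carry_out(
  commands=[
    {"rz":-0.018},
    {"x":0.055,"y":0.0735,"z":-0.0035},
    {"x":0.055,"y":0.0735,"z":-0.0035},
    {"x":0.055,"y":0.0735,"z":-0.0035},
    {"x":0.055,"y":0.0735,"z":-0.0035},
    {"x":0.055,"y":0.0735,"z":-0.0035},
    {"x":0.055,"y":0.0735,"z":-0.0035},
    {"x":0.055,"y":0.0735,"z":-0.0035},
  ],
)

```text
invalid input
```

carry_out(
  commands=[
    {"x":0.055,"y":0.0735,"z":-0.0035},
    {"x":0.055,"y":0.0735,"z":-0.0035},
    {"x":0.055,"y":0.0735,"z":-0.0035},
    {"x":0.003,"y":0.0005},
    {},
    {},
  ],
)

```text
invalid input
```

Run:
```python
from h import *
import pickle
c=imaging.read_camera("wrist"); pickle.dump(c,open("w1.pkl","wb"))
cv2.imwrite("pics/w1.png",c["image"][:,:,::-1])
goto([.533,-.2145,.2],-.223); goto([.48,-.2,.25],-.223)
print(c["origin"],robot.sense()["eef_pos"])
print(proj(c,[[.498,.161,.07]],1))
```

```text
turn [ 1.700e-04 -1.000e-05 -1.812e-02] shift [0.98116 1.52329 0.06138] mm [490.6 761.6  30.7] t 0.2
turn [ 1.700e-04 -1.000e-05 -1.812e-02] shift [ 0.87137  1.51845 -0.03862] mm [435.7 759.2 -19.3] t 0.2
[0.29100761 0.61238674 0.37396971] [0.22300978 0.63677801 0.23069   ]
[[493.87768712 -93.98089562]]
```

View pics/w1.png

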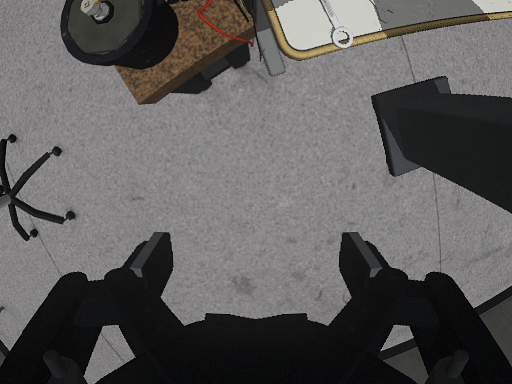

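The picture is still from the start pose (floor below, bench edge at the top): both moves were refused because every row needs all its fields.

carry_out(
  commands=[
    {"rx":0,"ry":0,"rz":-0.018,"x":0,"y":0,"z":0,"grip":1},
    {"rx":0,"ry":0,"rz":0,"x":0.055,"y":0.0735,"z":-0.0035,"grip":1},
    {"rx":0,"ry":0,"rz":0,"x":0.055,"y":0.0735,"z":-0.0035,"grip":1},
    {"rx":0,"ry":0,"rz":0,"x":0.055,"y":0.0735,"z":-0.0035,"grip":1},
    {"rx":0,"ry":0,"rz":0,"x":0.055,"y":0.0735,"z":-0.0035,"grip":1},
    {"rx":0,"ry":0,"rz":0,"x":0.055,"y":0.0735,"z":-0.0035,"grip":1},
    {"rx":0,"ry":0,"rz":0,"x":0.055,"y":0.0735,"z":-0.0035,"grip":1},
    {"rx":0,"ry":0,"rz":0,"x":0.055,"y":0.0735,"z":-0.0035,"grip":1},
  ],
)

```text
time_s: 1.0
eef_pos: [0.354, 0.3416, 0.2437]
ee_rot: [-0.0, 0.994, -0.111, 0.0]
wrist_force: [0.7, 0.4, -0.1]
gripper_width: 0.0851
finger_force: 0.0
```

carry_out(
  commands=[
    {"rx":0,"ry":0,"rz":0,"x":0.055,"y":0.0735,"z":-0.0035,"grip":1},
    {"rx":0,"ry":0,"rz":0,"x":0.055,"y":0.0735,"z":-0.0035,"grip":1},
    {"rx":0,"ry":0,"rz":0,"x":0.055,"y":0.0735,"z":-0.0035,"grip":1},
    {"rx":0,"ry":0,"rz":0,"x":0.055,"y":0.0735,"z":-0.0035,"grip":1},
    {"rx":0,"ry":0,"rz":0,"x":0,"y":0,"z":0,"grip":1},
    {"rx":0,"ry":0,"rz":0,"x":0,"y":0,"z":0,"grip":1},
  ],
)

```text
time_s: 1.6
eef_pos: [0.4287, 0.1747, 0.2506]
ee_rot: [-0.0, 0.994, -0.113, 0.0]
wrist_force: [0.5, 1.2, 0.3]
gripper_width: 0.0852
finger_force: 0.0
```

Run:
```python
from h import *
import pickle
c=imaging.read_camera("wrist"); pickle.dump(c,open("w1.pkl","wb"))
im=c["image"].copy()
print(c["origin"],robot.sense()["eef_pos"])
print(proj(c,[[.498,.161,.07]],1))
cv2.imwrite("pics/w1b.png",im[:,:,::-1])
goto([.46,-.2,.25],-.223)
```

```text
[0.49884137 0.15774615 0.39402022] [0.42840555 0.17554539 0.25056171]
[[253.0156289   99.68119221]]
turn [-5.0e-05  0.0e+00 -3.2e-04] shift [0.22773 0.71852 0.00112] mm [113.9 359.3   0.6] t 1.65
```

View pics/w1b.png

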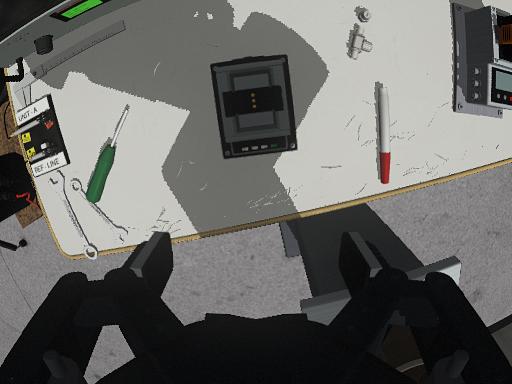

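Charger seen from above at (253,100), bay open and empty; pen at (384,132), screwdriver at (107,155). I'll resample onto the mouth plane z=0.070 for measuring.

```bash
cat >> h.py <<'E'
def ortho(c,cen,yaw,z,fish,half=(.075,.06),mm=.25):
    "image resampled on plane z; columns = local x, rows = -local y"
    xs=np.arange(-half[0],half[0],mm/1e3); ys=np.arange(half[1],-half[1],-mm/1e3)
    X,Y=np.meshgrid(xs,ys); co,s=np.cos(yaw),np.sin(yaw)
    P=np.stack([cen[0]+co*X-s*Y,cen[1]+s*X+co*Y,0*X+z],-1).reshape(-1,3)
    p=proj(c,P,fish).astype(np.float32).reshape(*X.shape,2)
    return cv2.remap(c["image"],p[...,0],p[...,1],cv2.INTER_CUBIC)
E
python3 - <<'E'
from h import *
import pickle
c=pickle.load(open("w1.pkl","rb"))
o=ortho(c,(.498,.161),-.07,.07,1)
o=cv2.convertScaleAbs(o,alpha=1.8)
cv2.imwrite("pics/o1.png",o[:,:,::-1]); print(o.shape)
E
```

```text
(480, 600, 3)
```

View pics/o1.png

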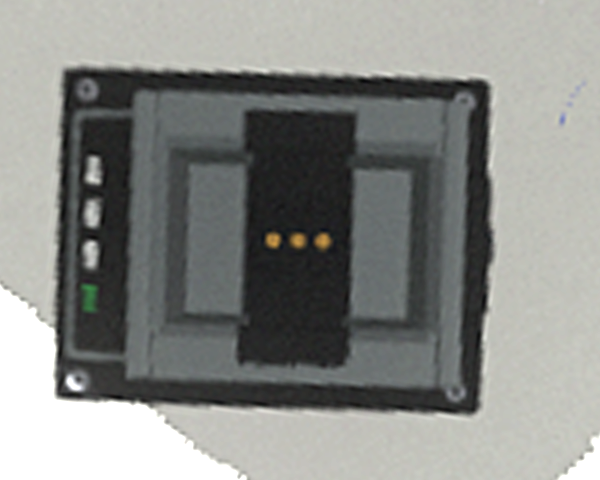

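carry_out(
  commands=[
    {"rx":0,"ry":0,"rz":0,"x":0.028,"y":0.09,"z":0,"grip":1},
    {"rx":0,"ry":0,"rz":0,"x":0.028,"y":0.09,"z":0,"grip":1},
    {"rx":0,"ry":0,"rz":0,"x":0.028,"y":0.09,"z":0,"grip":1},
    {"rx":0,"ry":0,"rz":0,"x":0.028,"y":0.09,"z":0,"grip":1},
    {"rx":0,"ry":0,"rz":0,"x":0.028,"y":0.09,"z":0,"grip":1},
    {"rx":0,"ry":0,"rz":0,"x":0.028,"y":0.09,"z":0,"grip":1},
    {"rx":0,"ry":0,"rz":0,"x":0.028,"y":0.09,"z":0,"grip":1},
    {"rx":0,"ry":0,"rz":0,"x":0.028,"y":0.09,"z":0,"grip":1},
  ],
)

```text
time_s: 2.45
eef_pos: [0.4583, -0.2007, 0.2507]
ee_rot: [-0.0, 0.994, -0.11, 0.0]
wrist_force: [1.8, 0.7, 0.5]
gripper_width: 0.0856
finger_force: 0.0
```

carry_out(
  commands=[
    {"rx":0,"ry":0,"rz":0,"x":0,"y":0,"z":0,"grip":1},
    {"rx":0,"ry":0,"rz":0,"x":0,"y":0,"z":0,"grip":1},
    {"rx":0,"ry":0,"rz":0,"x":0,"y":0,"z":0,"grip":1},
  ],
)

```text
time_s: 2.75
eef_pos: [0.458, -0.1988, 0.2503]
ee_rot: [-0.0, 0.994, -0.111, -0.0]
wrist_force: [-1.3, -0.1, -0.3]
gripper_width: 0.0852
finger_force: 0.0
```

Ortho of charger (4 px/mm): rim corners (135,90), (472,100), (462,388), (127,378); centre (299,239), contacts at (298,241). So the centre is ≈(0.498,0.161) and yaw ≈ -0.10.

Run:
```python
from h import *
import pickle
c=imaging.read_camera("wrist"); pickle.dump(c,open("w2.pkl","wb"))
for k in orange(c["image"])[:4]:
    P=cast(c,k,.104,1)
    r=cv2.minAreaRect((P[:,:2]*1000).astype(np.float32)); print(k.mean(0).round(1),np.round([*r[0],*r[1],r[2]],1))
a=ortho(c,(.5331,-.2146),-.223,.104,1,(.05,.04),.2)
b=ortho(c,(.5331,-.2146),-.223,.072,1,(.05,.04),.2)
o=np.hstack([cv2.resize(i,(400,320)) for i in (a,b)])
cv2.imwrite("pics/o2.png",o[:,:,::-1]); print(a.shape)
c1=pickle.load(open("w1.pkl","rb"))
o=ortho(c1,(.498,.161),-.07,.07,1); h=cv2.cvtColor(o,cv2.COLOR_RGB2HSV)
m=((o.max(2)>60)&(o.max(2)<105)).astype(np.uint8)*255; m[:,:128]=0
m=cv2.morphologyEx(m,cv2.MORPH_OPEN,np.ones((5,5)))
cs,_=cv2.findContours(m,cv2.RETR_EXTERNAL,cv2.CHAIN_APPROX_NONE); k=max(cs,key=cv2.contourArea); print(cv2.minAreaRect(k))
```

```text
[255.7  93.8] [ 533.6 -214.9   17.3   43.    77.4]
[232.8  93.2] [ 538.3 -194.8    6.8   23.5   76.9]
[276.5  93. ] [ 529.1 -235.6    5.8   23.5   77.7]
(400, 500, 3)
((292.5, 360.5), (49.0, 283.0), 90.0)
```

View pics/o2.png

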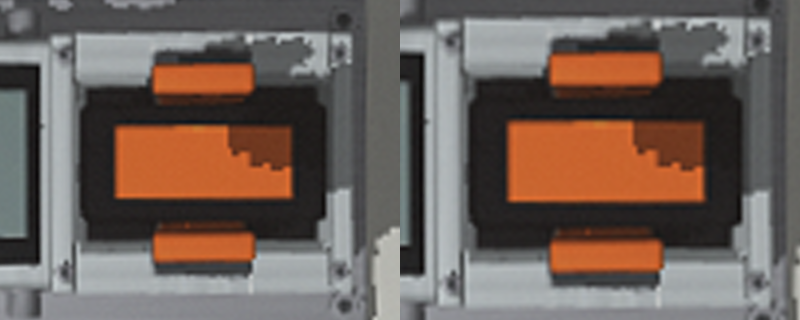

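Pack panel in the ortho (4 px/mm) is centred at (203,162), with pads at (203,78) and (203,246). Three views agree within 1 mm on pack (0.5336,-0.2149), yaw -0.222. Moving above it.

```bash
python3 -c "
from h import *
goto([.5336,-.2149,.15],-.222)
goto([.5336,-.2149,.0773],-.222)"
```

```text
turn [-3.e-05 -0.e+00  8.e-05] shift [ 0.15453 -0.0015   0.20106] mm [ 77.3  -0.7 100.5] t 2.8
turn [-3.e-05 -0.e+00  8.e-05] shift [ 0.15453 -0.0015   0.34646] mm [ 77.3  -0.7 173.2] t 2.8
```

carry_out(
  commands=[
    {"rx":0,"ry":0,"rz":0,"x":0.0515,"y":-0.0005,"z":0.04,"grip":1},
    {"rx":0,"ry":0,"rz":0,"x":0.0515,"y":-0.0005,"z":0.04,"grip":1},
    {"rx":0,"ry":0,"rz":0,"x":0.0515,"y":-0.0005,"z":0.04,"grip":1},
    {"rx":0,"ry":0,"rz":0,"x":0,"y":0,"z":0.04,"grip":1},
    {"rx":0,"ry":0,"rz":0,"x":0,"y":0,"z":0.04,"grip":1},
    {"rx":0,"ry":0,"rz":0,"x":0,"y":0,"z":0,"grip":1},
    {"rx":0,"ry":0,"rz":0,"x":0,"y":0,"z":0,"grip":1},
  ],
)

```text
time_s: 3.5
eef_pos: [0.5337, -0.2153, 0.1511]
ee_rot: [0.0, 0.994, -0.11, -0.0]
wrist_force: [0.3, -0.0, 0.7]
gripper_width: 0.0854
finger_force: 0.0
```

```bash
python3 -c "
from h import *
goto([.5336,-.2149,.0773],-.222)
c=imaging.read_camera('wrist');print(c['origin'])
for k in orange(c['image'])[:3]:
    P=cast(c,k,.104,1); r=cv2.minAreaRect((P[:,:2]*1000).astype(np.float32)); print(k.mean(0).round(1),np.round([*r[0],*r[1],r[2]],1))
cv2.imwrite('pics/w3.png',c['image'][:,:,::-1])"
```

```text
turn [5.0e-05 0.0e+00 1.1e-04] shift [-0.00032 -0.0008   0.14762] mm [-0.2 -0.4 73.8] t 3.5
[ 0.60395736 -0.23180287  0.29449025]
[254.5 204.5] [ 533.5 -215.3   17.9   44.1   77.5]
[225.  206.3] [ 539.1 -195.     6.9   24.2   75.7]
[285.3 201.2] [ 529.8 -236.2    6.2   24.2   79. ]
```

View pics/w3.png

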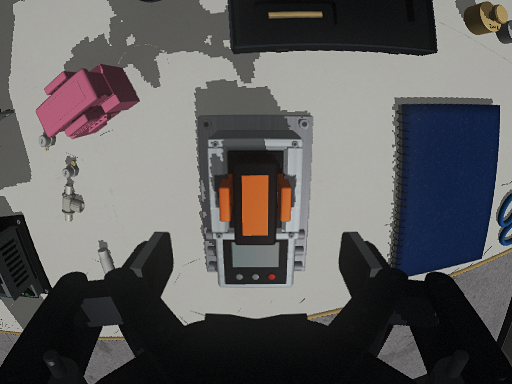

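Wrist view: the pack at (255,205) is centred between the fingers (tips at (155,240) and (355,240)), with its panel at (533.5,-215.3) mm. Descending.

carry_out(
  commands=[
    {"rx":0,"ry":0,"rz":0,"x":0,"y":0,"z":0.035,"grip":1},
    {"rx":0,"ry":0,"rz":0,"x":0,"y":0,"z":0.035,"grip":1},
    {"rx":0,"ry":0,"rz":0,"x":0,"y":0,"z":0.035,"grip":1},
    {"rx":0,"ry":0,"rz":0,"x":0,"y":0,"z":0.03,"grip":1},
    {"rx":0,"ry":0,"rz":0,"x":0,"y":0,"z":0.0125,"grip":1},
    {"rx":0,"ry":0,"rz":0,"x":0,"y":0,"z":0,"grip":1},
  ],
)

```text
time_s: 4.15
eef_pos: [0.5334, -0.2163, 0.0772]
ee_rot: [0.0, 0.994, -0.111, 0.0]
wrist_force: [0.1, -0.9, 0.5]
gripper_width: 0.0852
finger_force: 0.0
```

carry_out(
  commands=[
    {"rx":0,"ry":0,"rz":0,"x":0,"y":0,"z":0,"grip":0.7},
    {"rx":0,"ry":0,"rz":0,"x":0,"y":0,"z":0,"grip":0.7},
    {"rx":0,"ry":0,"rz":0,"x":0,"y":0,"z":0,"grip":0.55},
    {"rx":0,"ry":0,"rz":0,"x":0,"y":0,"z":0,"grip":0.4},
    {"rx":0,"ry":0,"rz":0,"x":0,"y":0,"z":0,"grip":0.4},
    {"rx":0,"ry":0,"rz":0,"x":0,"y":0,"z":0,"grip":0.4},
  ],
  squeeze=22,
)

```text
time_s: 4.75
eef_pos: [0.5343, -0.2156, 0.078]
ee_rot: [-0.0, 0.994, -0.111, 0.001]
wrist_force: [-0.6, 7.5, 4.9]
gripper_width: 0.0481
finger_force: 21.9
```

carry_out(
  commands=[
    {"rx":0,"ry":0,"rz":0,"x":0,"y":-0.001,"z":0.002,"grip":0.4},
    {"rx":0,"ry":0,"rz":0,"x":0,"y":0,"z":0.002,"grip":0.4},
    {"rx":0,"ry":0,"rz":0,"x":0,"y":0,"z":0,"grip":0.4},
  ],
)

```text
time_s: 5.05
eef_pos: [0.5354, -0.2143, 0.0769]
ee_rot: [-0.001, 0.994, -0.111, 0.002]
wrist_force: [0.3, 22.1, 13.4]
gripper_width: 0.0442
finger_force: 20.6
```

Run:
```python
from h import *
c=imaging.read_camera('wrist'); s=robot.sense(); print(s['eef_pos'],s['wrist_force'],s['torque'],s['gripper_width'],s['finger_force'])
for k in orange(c['image'])[:3]:
    P=cast(c,k,.102,1); r=cv2.minAreaRect((P[:,:2]*1000).astype(np.float32)); print(k.mean(0).round(1),np.round([*r[0],*r[1],r[2]],1))
i=c['image'][130:384,128:384]
cv2.imwrite('pics/w4.png',cv2.resize(i,(600,595),interpolation=cv2.INTER_CUBIC)[:,:,::-1])
```

```text
[ 0.53566255 -0.21384149  0.07698556] [ 0.51987443 16.66275317 12.06652206] [6.30836423e+00 5.87054026e-03 1.76435607e-01] 0.04279054766441863 20.732728242874146
[264.8 259.6] [ 534.7 -217.    17.9   43.7   77.9]
[215.8 256.6] [ 540.6 -197.4    6.8   25.    77.4]
[296.8 256.7] [ 532.7 -233.8    4.6   24.3   77.6]
```

View pics/w4.png

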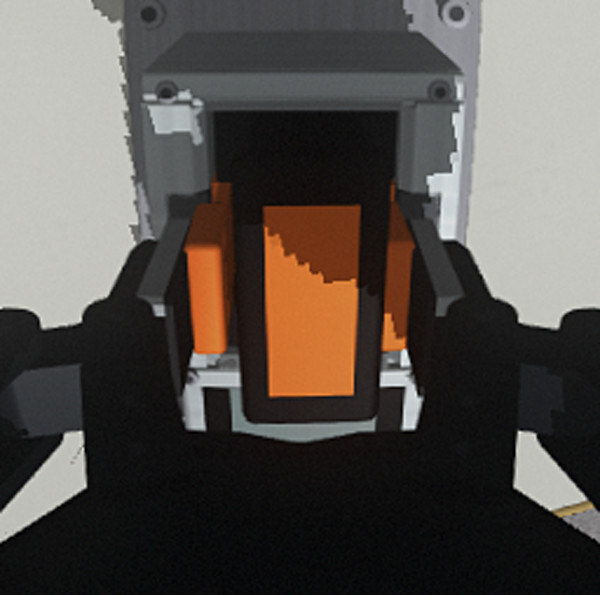

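Close view: tab_b (right, at (397,280)) is in. tab_a (left, at (208,280)) is still latched, and the arm has given way by about 1.7 mm. I'll press a bit further and ease over to +y.

carry_out(
  commands=[
    {"rx":0,"ry":0,"rz":0,"x":0,"y":-0.002,"z":0.001,"grip":0.4},
    {"rx":0,"ry":0,"rz":0,"x":0,"y":0,"z":0.001,"grip":0.4},
    {"rx":0,"ry":0,"rz":0,"x":0,"y":0,"z":0,"grip":0.4},
  ],
)

```text
time_s: 5.4
eef_pos: [0.5352, -0.2148, 0.0753]
ee_rot: [-0.0, 0.994, -0.111, 0.002]
wrist_force: [1.2, 2.9, 4.9]
gripper_width: 0.0358
finger_force: 23.4
```

Both tabs are in, so lift straight up.

carry_out(
  commands=[
    {"rx":0,"ry":0,"rz":0,"x":0,"y":0,"z":-0.006,"grip":0.4},
    {"rx":0,"ry":0,"rz":0,"x":0,"y":0,"z":-0.01,"grip":0.4},
    {"rx":0,"ry":0,"rz":0,"x":0,"y":0,"z":-0.01,"grip":0.4},
    {"rx":0,"ry":0,"rz":0,"x":0,"y":0,"z":0,"grip":0.4},
  ],
)

```text
time_s: 5.8
eef_pos: [0.5339, -0.2152, 0.0877]
ee_rot: [0.0, 0.994, -0.112, 0.001]
wrist_force: [3.5, 1.2, 1.8]
gripper_width: 0.0355
finger_force: 22.9
```

carry_out(
  commands=[
    {"rx":0,"ry":0,"rz":0,"x":0,"y":0,"z":-0.02,"grip":0.4},
    {"rx":0,"ry":0,"rz":0,"x":0,"y":0,"z":-0.02,"grip":0.4},
    {"rx":0,"ry":0,"rz":0,"x":0,"y":0,"z":0,"grip":0.4},
  ],
)

```text
time_s: 6.1
eef_pos: [0.5333, -0.2152, 0.1079]
ee_rot: [0.0, 0.994, -0.112, -0.0]
wrist_force: [-0.1, -0.5, -1.4]
gripper_width: 0.0361
finger_force: 22.9
```

carry_out(
  commands=[
    {"rx":0,"ry":0,"rz":0,"x":0,"y":0,"z":-0.04,"grip":0.4},
    {"rx":0,"ry":0,"rz":0,"x":0,"y":0,"z":-0.04,"grip":0.4},
    {"rx":0,"ry":0,"rz":0,"x":0,"y":0,"z":-0.04,"grip":0.4},
    {"rx":0,"ry":0,"rz":0,"x":0,"y":0,"z":-0.03,"grip":0.4},
    {"rx":0,"ry":0,"rz":0,"x":0,"y":0,"z":0,"grip":0.4},
    {"rx":0,"ry":0,"rz":0,"x":0,"y":0,"z":0,"grip":0.4},
    {"rx":0,"ry":0,"rz":0,"x":0,"y":0,"z":0,"grip":0.4},
  ],
)

```text
time_s: 6.8
eef_pos: [0.5324, -0.2149, 0.1803]
ee_rot: [-0.0, 0.994, -0.112, -0.001]
wrist_force: [0.1, 0.6, -2.8]
gripper_width: 0.0356
finger_force: 23.3
```

Run:
```python
from h import *
import pickle
c=imaging.read_camera('wrist'); s=robot.sense(); print(s['eef_pos'],s['wrist_force'],s['torque'],s['gripper_width'])
pickle.dump((c,s),open("w5.pkl","wb"))
ro=rot(s['ee_rot'])
for k in orange(c['image'])[:3]:
    P=cast(c,k,s['eef_pos'][2]+.0275,1); Q=ro.inv().apply(P-s['eef_pos'])
    r=cv2.minAreaRect((Q[:,:2]*1000).astype(np.float32)); print("tool frame",k.mean(0).round(1),np.round([*r[0],*r[1],r[2]],1))
i=c['image'][130:384,128:384]
cv2.imwrite('pics/w5.png',cv2.resize(i,(600,595),interpolation=cv2.INTER_CUBIC)[:,:,::-1])
goto([.498,.161,.18],-.10)
```

```text
[ 0.53253147 -0.21491312  0.18038657] [ 0.52322823 -0.12506865 -2.50407808] [-0.00329747 -0.09415773  0.03982504] 0.03547721562458216
tool frame [255.5 256.8] [ 1.7  0.7 17.6 41.2 90. ]
tool frame [220.8 255.1] [  3.7 -15.    3.9  22.8  87.4]
tool frame [290.1 256.9] [ 3.7 16.4 22.7  3.1  1.5]
turn [-1.000e-05  4.200e-04 -1.973e-02] shift [-0.14378 -0.74118  0.00077] mm [ -71.9 -370.6    0.4] t 6.85
```

View pics/w5.png

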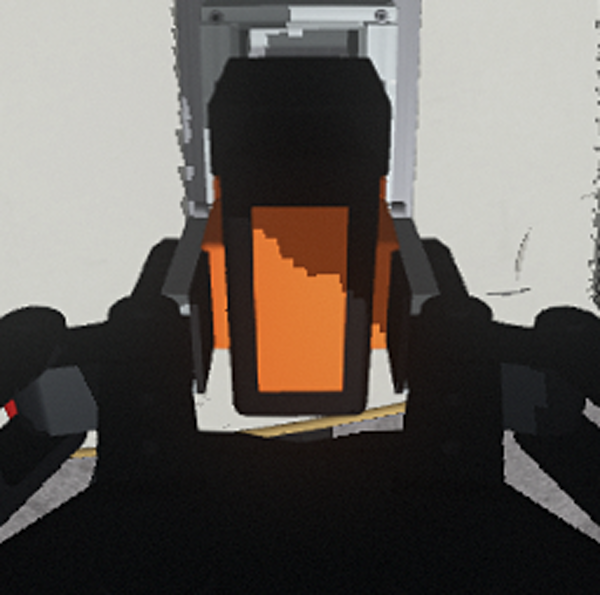

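The pack is out and held with both tabs in: panel at (300,300) and finger pads at (200,320) and (405,320) in the crop. Its foreshortening hints at a pitch or slip in the grip, so I'll check by PnP on the panel corners, with the earlier upright view (w2) as the control.

```bash
cat >> h.py <<'E'
def panel(c):
    "corners of the top panel (tool-ish order) by line fits in an upright ray frame, then PnP; returns centre & axes in world"
    h=cv2.cvtColor(c["image"],cv2.COLOR_RGB2HSV); m=cv2.inRange(h,(5,170,60),(22,255,255))
    cs,_=cv2.findContours(m,cv2.RETR_EXTERNAL,cv2.CHAIN_APPROX_NONE)
    cs=[k for k in cs if cv2.contourArea(k)>300]
    k=max(cs,key=lambda k:cv2.contourArea(k)) [:,0]
    d=rot(c["attitude"]).inv().apply(rays(c,k,True))*[1,-1,-1]; n=(d[:,:2]/d[:,2:]).astype(np.float32)
    b=cv2.boxPoints(cv2.minAreaRect(n)); cen=b.mean(0)
    b=b[np.argsort(np.arctan2(*(b-cen).T[::-1]))]   # angle order from upper-left
    L=[]
    for i in range(4):
        p,q=b[i],b[(i+1)%4]; u=(q-p)/np.linalg.norm(q-p); s=(n-p)@u/np.linalg.norm(q-p); w=np.abs((n-p)@[-u[1],u[0]])
        e=n[(s>.12)&(s<.88)&(w<.25*min(np.linalg.norm(b[0]-b[1]),np.linalg.norm(b[1]-b[2])))]
        vx,vy,x0,y0=cv2.fitLine(e,cv2.DIST_HUBER,0,.001,.001).ravel(); L.append(np.cross([x0,y0,1],[x0+vx,y0+vy,1]))
    co=[]
    for i in range(4):
        x=np.cross(L[i-1],L[i]); co.append(x[:2]/x[2])
    return np.array(co)
def pose(c,size=(.044,.018)):
    co=panel(c); a,w=size[0]/2,size[1]/2   # image: up=+x tool, right=+y tool
    obj=np.array([[a,-w,0],[a,w,0],[-a,w,0],[-a,-w,0]])
    ok,rv,tv=cv2.solvePnP(obj,co.reshape(-1,1,2).astype(float),np.eye(3),None,flags=cv2.SOLVEPNP_ITERATIVE)
    F=np.diag([1,-1,-1]); A=rot(c["attitude"]).as_matrix()
    return co,(A@F@tv).ravel()+c["origin"],A@F@cv2.Rodrigues(rv)[0]
E
python3 - <<'E'
from h import *
import pickle
c2=pickle.load(open("w2.pkl","rb")); c5,s5=pickle.load(open("w5.pkl","rb"))
for c in(c2,c5):
    co,t,M=pose(c); print((co*c["fx"]).round(1).tolist()); print(t.round(4),"z axis",M[:,2].round(3),"x axis",M[:,0].round(3))
    ro=rot(s5["ee_rot"]).inv()
s=c5; print("rel TCP in tool",(ro.apply(t-s5["eef_pos"])*1e3).round(1), (ro.apply(M.T)).round(3).tolist())
E
```

```text
[[-9.9, -118.5], [7.8, -118.4], [7.5, -70.0], [-11.4, -70.0]]
[ 0.5338 -0.215   0.0984] z axis [-0.148 -0.207 -0.967] x axis [ 0.966 -0.24  -0.096]
[[-20.2, 34.4], [20.0, 34.5], [19.0, 118.0], [-18.9, 117.9]]
[ 0.5305 -0.2151  0.2014] z axis [ 0.001 -0.005 -1.   ] x axis [ 0.975 -0.22   0.002]
rel TCP in tool [ -2.    0.6 -21.1] [[1.0, -0.002, -0.005], [0.002, 1.0, -0.005], [0.005, 0.005, 1.0]]
```

PnP shows the pack hanging upright, 5 mm lower in the fingers than at the grasp, at (-2.0, +0.6) mm from the TCP in the tool frame. Carry it to a hover over the charger.

```bash
python3 -c "
from h import *
goto([.4999,.1617,.18],-.10)"
```

```text
turn [-1.000e-05  4.200e-04 -1.973e-02] shift [-0.14013 -0.74295  0.00077] mm [ -70.1 -371.5    0.4] t 6.85
```

carry_out(
  commands=[
    {"rx":0,"ry":0,"rz":-0.01,"x":0,"y":0,"z":0,"grip":0.4},
    {"rx":0,"ry":0,"rz":-0.0097,"x":0,"y":0,"z":0,"grip":0.4},
    {"rx":0,"ry":0,"rz":0,"x":-0.007,"y":-0.03715,"z":0,"grip":0.4},
    {"rx":0,"ry":0,"rz":0,"x":-0.014,"y":-0.0743,"z":0,"grip":0.4},
    {"rx":0,"ry":0,"rz":0,"x":-0.014,"y":-0.0743,"z":0,"grip":0.4},
    {"rx":0,"ry":0,"rz":0,"x":-0.014,"y":-0.0743,"z":0,"grip":0.4},
    {"rx":0,"ry":0,"rz":0,"x":-0.014,"y":-0.0743,"z":0,"grip":0.4},
    {"rx":0,"ry":0,"rz":0,"x":-0.014,"y":-0.0743,"z":0,"grip":0.4},
  ],
)

```text
time_s: 7.65
eef_pos: [0.5148, -0.0066, 0.181]
ee_rot: [0.0, 0.999, -0.05, -0.001]
wrist_force: [1.3, -0.3, -1.8]
gripper_width: 0.0352
finger_force: 23.3
```

carry_out(
  commands=[
    {"rx":0,"ry":0,"rz":0,"x":-0.014,"y":-0.0743,"z":0,"grip":0.4},
    {"rx":0,"ry":0,"rz":0,"x":-0.014,"y":-0.0743,"z":0,"grip":0.4},
    {"rx":0,"ry":0,"rz":0,"x":-0.014,"y":-0.0743,"z":0,"grip":0.4},
    {"rx":0,"ry":0,"rz":0,"x":-0.014,"y":-0.0743,"z":0,"grip":0.4},
    {"rx":0,"ry":0,"rz":0,"x":-0.007,"y":-0.03715,"z":0,"grip":0.4},
    {"rx":0,"ry":0,"rz":0,"x":0,"y":0,"z":0,"grip":0.4},
    {"rx":0,"ry":0,"rz":0,"x":0,"y":0,"z":0,"grip":0.4},
    {"rx":0,"ry":0,"rz":0,"x":0,"y":0,"z":0,"grip":0.4},
  ],
)

```text
time_s: 8.45
eef_pos: [0.5006, 0.1608, 0.1813]
ee_rot: [0.0, 0.999, -0.05, -0.0]
wrist_force: [-0.6, 0.1, -3.3]
gripper_width: 0.0358
finger_force: 23.3
```

Run:
```python
from h import *
import pickle
for i in range(2):
    c=imaging.read_camera('wrist'); s=robot.sense()
    co,t,M=pose(c); ro=rot(s["ee_rot"]).inv(); print("eef",s["eef_pos"].round(4),"pack top",t.round(4),"rel",(ro.apply(t-s["eef_pos"])*1e3).round(1),M[:,2].round(3),"yaw",np.arctan2(M[1,0],M[0,0]).round(3),s["gripper_width"],s["wrist_force"].round(1))
pickle.dump(c,open("w6.pkl","wb"))
goto([.4999,.1617,.18],-.10)
# independent: top & scene triangulation of panel centre, with t0 control
d0=pickle.load(open("cams0.pkl","rb")); d1={n:imaging.read_camera(n) for n in("top","scene")}
pickle.dump(d1,open("cams1.pkl","wb"))
for d in(d0,d1):
    O=[];D=[]
    for n in("top","scene"):
        c=d[n]; ks=[k for k in orange(c["image"]) if 100<k[:,1].mean()<300]
        g=np.array([.5336,-.2149,.104]) if d is d0 else t
        k=min(ks,key=lambda k:np.linalg.norm(k.mean(0)-proj(c,g)[0])); r=cv2.minAreaRect(k); print(n,proj(c,g)[0].round(1),np.round(r[0]+r[1],1))
        v=rays(c,[r[0]])[0]; O.append(c["origin"]);D.append(v/np.linalg.norm(v))
    A=sum(np.eye(3)-np.outer(v,v) for v in D); b=sum((np.eye(3)-np.outer(v,v))@o for v,o in zip(D,O)); print("tri",np.linalg.solve(A,b).round(4))
```

```text
eef [0.5008 0.1607 0.1814] pack top [0.4988 0.1603 0.2026] rel [ -1.9   0.6 -21.2] [ 0.002 -0.016 -1.   ] yaw -0.094 0.03576935315936074 [ 0.1 -0.3 -1.9]
eef [0.5009 0.1607 0.1816] pack top [0.4989 0.1601 0.2028] rel [ -1.9   0.7 -21.2] [ 0.005 -0.007 -1.   ] yaw -0.095 0.035731037401814866 [ 0.7 -0.2 -2.5]
turn [ 5.0e-05  6.0e-05 -1.7e-04] shift [-0.00216 -0.00187  0.0032 ] mm [-1.1 -0.9  1.6] t 8.55
top [381.3 183.7] [381.1 183.9   7.6  18.6]
scene [344.4 248.6] [344.2 248.8   8.4  19.8]
tri [ 0.5331 -0.2147  0.1035]
top [219.8 193. ] [ 53.3 224.6  10.2  14.5]
scene [216.8 144.6] [213.3 145.6   4.9   8.9]
tri [0.5232 0.4403 0.0926]
```

carry_out(
  commands=[
    {"rx":0,"ry":0,"rz":0,"x":-0.0023,"y":-0.002,"z":0.02,"grip":0.4},
    {"rx":0,"ry":0,"rz":0,"x":0,"y":0,"z":0.03,"grip":0.4},
    {"rx":0,"ry":0,"rz":0,"x":0,"y":0,"z":0.03,"grip":0.4},
    {"rx":0,"ry":0,"rz":0,"x":0,"y":0,"z":0,"grip":0.4},
    {"rx":0,"ry":0,"rz":0,"x":0,"y":0,"z":0,"grip":0.4},
  ],
)

```text
time_s: 9.15
eef_pos: [0.4998, 0.1624, 0.1416]
ee_rot: [0.0, 0.999, -0.05, -0.0]
wrist_force: [0.7, -0.2, -2.5]
gripper_width: 0.0357
finger_force: 23.3
```

Run:
```python
from h import *
import pickle
c=imaging.read_camera('wrist'); s=robot.sense(); pickle.dump((c,s),open("w7.pkl","wb"))
co,t,M=pose(c); print(s["eef_pos"].round(4),t.round(4))
# charger contour lines: predicted rim corners (+x end) against the picture, edge search along local x and y at z=.07
yaw=-.10; ex=np.array([np.cos(yaw),np.sin(yaw),0]); ey=np.array([-ex[1],ex[0],0]); C=np.array([.4978,.1613,.07])
g=cv2.cvtColor(c["image"],cv2.COLOR_RGB2GRAY).astype(np.float32)
def prof(base,dir,rng):
    u=np.arange(*rng,.5e-3); p=proj(c,base+u[:,None]*dir,1).astype(np.float32)
    return u*1e3,cv2.remap(g,p[None,:,0],p[None,:,1],cv2.INTER_LINEAR)[0]
for nm,b,d,rg in(("+x edge y=-20",C-.02*ey,ex,(.028,.062)),("+x edge y=20",C+.02*ey,ex,(.028,.062)),("+y edge x=38",C+.038*ex,ey,(.022,.05)),("-y edge x=38",C+.038*ex,-ey,(.022,.05))):
    u,v=prof(b,d,rg); print(nm,rg,v.astype(int).tolist())
```

```text
[0.5002 0.1627 0.1421] [0.498  0.1619 0.1632]
+x edge y=-20 (0.028, 0.062) [27, 26, 26, 26, 27, 26, 25, 25, 26, 25, 36, 47, 58, 59, 62, 68, 71, 73, 72, 74, 74, 74, 74, 75, 76, 72, 66, 58, 53, 52, 53, 53, 53, 53, 53, 53, 54, 56, 55, 54, 55, 45, 35, 35, 32, 32, 35, 36, 36, 36, 37, 36, 34, 35, 36, 37, 37, 38, 38, 39, 37, 35, 31, 67, 108, 133, 134, 132]
+x edge y=20 (0.028, 0.062) [19, 20, 21, 21, 20, 19, 19, 19, 19, 19, 31, 43, 54, 55, 58, 63, 67, 68, 68, 72, 73, 71, 71, 72, 73, 71, 66, 57, 51, 48, 47, 47, 48, 49, 49, 48, 47, 47, 48, 49, 49, 40, 30, 24, 24, 25, 26, 25, 25, 26, 26, 26, 26, 26, 26, 24, 26, 26, 25, 24, 25, 24, 20, 64, 105, 131, 131, 129]
+y edge x=38 (0.022, 0.05) [71, 72, 71, 70, 71, 73, 71, 70, 72, 71, 71, 72, 72, 71, 70, 71, 72, 72, 72, 72, 72, 72, 72, 72, 72, 73, 74, 55, 40, 28, 26, 23, 26, 97, 129, 132, 129, 128, 130, 129, 129, 129, 130, 130, 130, 129, 129, 130, 130, 130, 130, 130, 131, 131, 130, 129, 130]
-y edge x=38 (0.022, 0.05) [75, 76, 76, 76, 76, 77, 77, 77, 77, 77, 76, 75, 90, 114, 146, 152, 152, 155, 157, 159, 158, 158, 158, 157, 158, 160, 160, 133, 97, 59, 47, 55, 96, 166, 223, 230, 230, 228, 228, 228, 229, 229, 229, 229, 229, 228, 228, 229, 229, 229, 229, 229, 230, 229, 229, 229, 229]
```

The rim's ±y edges lie at 35.9 mm on both sides of my estimate and the +x edge at 41.3 mm, so small corrections of -0.7 mm in x and +0.5 mm in tool y. Then into the mouth.

carry_out(
  commands=[
    {"rx":0,"ry":0,"rz":0,"x":-0.0014,"y":0.001,"z":0.01,"grip":0.4},
    {"rx":0,"ry":0,"rz":0,"x":0,"y":0,"z":0.008,"grip":0.4},
    {"rx":0,"ry":0,"rz":0,"x":0,"y":0,"z":0.008,"grip":0.4},
    {"rx":0,"ry":0,"rz":0,"x":0,"y":0,"z":0,"grip":0.4},
  ],
)

```text
time_s: 9.6
eef_pos: [0.4992, 0.1624, 0.1294]
ee_rot: [-0.0, 0.999, -0.05, 0.0]
wrist_force: [-3.6, 0.3, 4.7]
gripper_width: 0.0353
finger_force: 24.6
```

carry_out(
  commands=[
    {"rx":0,"ry":0,"rz":0,"x":-0.002,"y":0,"z":0.002,"grip":0.4},
    {"rx":0,"ry":0,"rz":0,"x":0,"y":0,"z":0.004,"grip":0.4},
    {"rx":0,"ry":0,"rz":0,"x":0,"y":0,"z":0,"grip":0.4},
  ],
)

```text
time_s: 9.9
eef_pos: [0.4985, 0.1627, 0.128]
ee_rot: [-0.0, 0.999, -0.049, 0.001]
wrist_force: [-9.0, -0.5, 18.9]
gripper_width: 0.0353
finger_force: 27.1
```

carry_out(
  commands=[
    {"rx":0,"ry":0,"rz":0,"x":-0.003,"y":0,"z":-0.002,"grip":0.4},
    {"rx":0,"ry":0,"rz":0,"x":-0.001,"y":0,"z":0,"grip":0.4},
    {"rx":0,"ry":0,"rz":0,"x":0,"y":0,"z":0,"grip":0.4},
  ],
)

```text
time_s: 10.2
eef_pos: [0.496, 0.1625, 0.1265]
ee_rot: [0.0, 0.999, -0.05, -0.0]
wrist_force: [-0.6, -0.2, -1.1]
gripper_width: 0.0354
finger_force: 23.6
```

Run:
```python
from h import *
c=imaging.read_camera('wrist'); s=robot.sense()
co,t,M=pose(c); ro=rot(s["ee_rot"]).inv(); print(s["eef_pos"].round(4),t.round(4),"rel",(ro.apply(t-s["eef_pos"])*1e3).round(1),M.round(3).tolist(),s["wrist_force"].round(1),s["torque"].round(2))
```

```text
[0.496  0.1625 0.1264] [0.4932 0.1621 0.1481] rel [ -2.7   0.6 -21.7] [[0.996, -0.095, 0.003], [-0.095, -0.995, -0.01], [0.004, 0.01, -1.0]] [ 0.2 -0.1 -2.9] [-0.    0.04  0.01]
```

It slid into the mouth and the forces are back to just the weight. Continue.

carry_out(
  commands=[
    {"rx":0,"ry":0,"rz":0,"x":0,"y":0,"z":0.006,"grip":0.4},
    {"rx":0,"ry":0,"rz":0,"x":0,"y":0,"z":0.006,"grip":0.4},
    {"rx":0,"ry":0,"rz":0,"x":0,"y":0,"z":0,"grip":0.4},
  ],
)

```text
time_s: 10.55
eef_pos: [0.4959, 0.1623, 0.1199]
ee_rot: [0.0, 0.999, -0.05, -0.0]
wrist_force: [-0.7, -0.4, -2.4]
gripper_width: 0.0357
finger_force: 23.6
```

carry_out(
  commands=[
    {"rx":0,"ry":0,"rz":0,"x":0,"y":0,"z":0.01,"grip":0.4},
    {"rx":0,"ry":0,"rz":0,"x":0,"y":0,"z":0.01,"grip":0.4},
    {"rx":0,"ry":0,"rz":0,"x":0,"y":0,"z":0.01,"grip":0.4},
    {"rx":0,"ry":0,"rz":0,"x":0,"y":0,"z":0,"grip":0.4},
  ],
)

```text
time_s: 10.95
eef_pos: [0.4958, 0.1623, 0.1049]
ee_rot: [0.0, 0.999, -0.05, -0.0]
wrist_force: [0.5, 0.8, -2.7]
gripper_width: 0.0356
finger_force: 23.6
```

carry_out(
  commands=[
    {"rx":0,"ry":0,"rz":0,"x":0,"y":0,"z":0.01,"grip":0.4},
    {"rx":0,"ry":0,"rz":0,"x":0,"y":0,"z":0.01,"grip":0.4},
    {"rx":0,"ry":0,"rz":0,"x":0,"y":0,"z":0.004,"grip":0.4},
    {"rx":0,"ry":0,"rz":0,"x":0,"y":0,"z":0,"grip":0.4},
    {"rx":0,"ry":0,"rz":0,"x":0,"y":0,"z":0,"grip":0.4},
  ],
)

```text
time_s: 11.45
eef_pos: [0.4961, 0.1625, 0.0937]
ee_rot: [0.0, 0.999, -0.05, -0.0]
wrist_force: [-2.0, 0.3, -2.3]
gripper_width: 0.0359
finger_force: 23.5
```

carry_out(
  commands=[
    {"rx":0,"ry":0,"rz":0,"x":0,"y":0,"z":0.004,"grip":0.4},
    {"rx":0,"ry":0,"rz":0,"x":0,"y":0,"z":0,"grip":0.4},
  ],
)

```text
time_s: 11.65
eef_pos: [0.4961, 0.1626, 0.0917]
ee_rot: [-0.0, 0.999, -0.05, -0.0]
wrist_force: [-0.6, -0.7, -2.6]
gripper_width: 0.0357
finger_force: 23.5
```

carry_out(
  commands=[
    {"rx":0,"ry":0,"rz":0,"x":0,"y":0,"z":0.004,"grip":0.4},
    {"rx":0,"ry":0,"rz":0,"x":0,"y":0,"z":0,"grip":0.4},
  ],
)

```text
time_s: 11.85
eef_pos: [0.4961, 0.1625, 0.0896]
ee_rot: [-0.0, 0.999, -0.05, -0.0]
wrist_force: [-0.8, 0.1, -2.9]
gripper_width: 0.0354
finger_force: 23.5
```

carry_out(
  commands=[
    {"rx":0,"ry":0,"rz":0,"x":0,"y":0,"z":0.003,"grip":0.4},
    {"rx":0,"ry":0,"rz":0,"x":0,"y":0,"z":0,"grip":0.4},
  ],
)

```text
time_s: 12.05
eef_pos: [0.4963, 0.1626, 0.0884]
ee_rot: [-0.0, 0.999, -0.05, 0.0]
wrist_force: [-1.6, -0.5, 0.3]
gripper_width: 0.0355
finger_force: 24.0
```

carry_out(
  commands=[
    {"rx":0,"ry":0,"rz":0,"x":0,"y":0,"z":0.003,"grip":0.4},
    {"rx":0,"ry":0,"rz":0,"x":0,"y":0,"z":0,"grip":0.4},
  ],
)

```text
time_s: 12.25
eef_pos: [0.4963, 0.1626, 0.0869]
ee_rot: [-0.0, 0.999, -0.05, 0.0]
wrist_force: [-0.8, -0.9, 0.5]
gripper_width: 0.0356
finger_force: 24.1
```

Contact met at TCP z≈0.0889, so latched is ≈0.0789 and past the click ≈0.0754.

carry_out(
  commands=[
    {"rx":0,"ry":0,"rz":0,"x":0,"y":0,"z":0.006,"grip":0.4},
    {"rx":0,"ry":0,"rz":0,"x":0,"y":0,"z":0.006,"grip":0.4},
    {"rx":0,"ry":0,"rz":0,"x":0,"y":0,"z":0,"grip":0.4},
  ],
)

```text
time_s: 12.55
eef_pos: [0.4963, 0.1626, 0.0806]
ee_rot: [-0.0, 0.999, -0.05, 0.0]
wrist_force: [-0.6, -0.3, 2.2]
gripper_width: 0.0354
finger_force: 24.3
```

carry_out(
  commands=[
    {"rx":0,"ry":0,"rz":0,"x":0,"y":0,"z":0.004,"grip":0.4},
    {"rx":0,"ry":0,"rz":0,"x":0,"y":0,"z":0,"grip":0.4},
    {"rx":0,"ry":0,"rz":0,"x":0,"y":0,"z":0,"grip":0.4},
  ],
)

```text
time_s: 12.85
eef_pos: [0.4963, 0.1626, 0.0788]
ee_rot: [-0.0, 0.999, -0.05, 0.0]
wrist_force: [-0.6, -0.8, 2.5]
gripper_width: 0.0352
finger_force: 24.4
```

carry_out(
  commands=[
    {"rx":0,"ry":0,"rz":0,"x":0,"y":0,"z":0.005,"grip":0.4},
    {"rx":0,"ry":0,"rz":0,"x":0,"y":0,"z":0,"grip":0.4},
    {"rx":0,"ry":0,"rz":0,"x":0,"y":0,"z":0,"grip":0.4},
  ],
)

```text
time_s: 13.15
eef_pos: [0.4963, 0.1626, 0.0763]
ee_rot: [-0.0, 0.999, -0.05, 0.0]
wrist_force: [-1.3, -0.2, 2.8]
gripper_width: 0.0353
finger_force: 24.5
```

carry_out(
  commands=[
    {"rx":0,"ry":0,"rz":0,"x":0,"y":0,"z":0.0014,"grip":0.4},
    {"rx":0,"ry":0,"rz":0,"x":0,"y":0,"z":0,"grip":0.4},
    {"rx":0,"ry":0,"rz":0,"x":0,"y":0,"z":0,"grip":0.4},
  ],
)

```text
time_s: 13.45
eef_pos: [0.4963, 0.1626, 0.0757]
ee_rot: [-0.0, 0.999, -0.05, 0.0]
wrist_force: [-1.1, 0.2, 3.4]
gripper_width: 0.0356
finger_force: 24.7
```

carry_out(
  commands=[
    {"rx":0,"ry":0,"rz":0,"x":0,"y":0,"z":0.001,"grip":0.4},
    {"rx":0,"ry":0,"rz":0,"x":0,"y":0,"z":0,"grip":0.4},
    {"rx":0,"ry":0,"rz":0,"x":0,"y":0,"z":0,"grip":0.4},
  ],
)

```text
time_s: 13.75
eef_pos: [0.4963, 0.1626, 0.0752]
ee_rot: [-0.0, 0.999, -0.05, 0.0]
wrist_force: [-1.4, 0.5, 4.5]
gripper_width: 0.0358
finger_force: 24.8
```

carry_out(
  commands=[
    {"rx":0,"ry":0,"rz":0,"x":0,"y":0,"z":0.0006,"grip":0.4},
    {"rx":0,"ry":0,"rz":0,"x":0,"y":0,"z":0,"grip":0.4},
    {"rx":0,"ry":0,"rz":0,"x":0,"y":0,"z":0,"grip":0.4},
  ],
)

```text
time_s: 14.05
eef_pos: [0.4963, 0.1626, 0.0749]
ee_rot: [-0.0, 0.999, -0.05, 0.0]
wrist_force: [-1.3, -0.4, 5.8]
gripper_width: 0.0356
finger_force: 24.9
```

The pack is at the bottom stop softly (≈ -4 mm). Release quickly while giving 1 mm down to offset the fingers' backward swing.

carry_out(
  commands=[
    {"rx":0,"ry":0,"rz":0,"x":0,"y":0,"z":0.002,"grip":1},
    {"rx":0,"ry":0,"rz":0,"x":0,"y":0,"z":0,"grip":1},
    {"rx":0,"ry":0,"rz":0,"x":0,"y":0,"z":0,"grip":1},
    {"rx":0,"ry":0,"rz":0,"x":0,"y":0,"z":0,"grip":1},
    {"rx":0,"ry":0,"rz":0,"x":0,"y":0,"z":0,"grip":1},
  ],
)

```text
time_s: 14.55
eef_pos: [0.4961, 0.1625, 0.0737]
ee_rot: [0.0, 0.999, -0.05, -0.0]
wrist_force: [0.5, 0.1, 0.1]
gripper_width: 0.0851
finger_force: 0.0
```

carry_out(
  commands=[
    {"rx":0,"ry":0,"rz":0,"x":0,"y":0,"z":-0.04,"grip":1},
    {"rx":0,"ry":0,"rz":0,"x":0,"y":0,"z":-0.05,"grip":1},
    {"rx":0,"ry":0,"rz":0,"x":0,"y":0,"z":-0.06,"grip":1},
    {"rx":0,"ry":0,"rz":0,"x":0,"y":0,"z":0,"grip":1},
    {"rx":0,"ry":0,"rz":0,"x":0,"y":0,"z":0,"grip":1},
  ],
)

```text
time_s: 15.05
eef_pos: [0.4964, 0.1629, 0.1494]
ee_rot: [-0.001, 0.999, -0.05, 0.001]
wrist_force: [-0.1, 0.6, -0.4]
gripper_width: 0.0853
finger_force: 0.0
```

Run:
```python
from h import *
c=imaging.read_camera('wrist'); s=robot.sense()
print(s["eef_pos"].round(4),s["time_s"]); co,t,M=pose(c); print("pnp",t.round(4),M[:,2].round(3))
ro=R.from_euler('z',-.10)
for z in(.102,.106,.112):
    for k in orange(c["image"])[:3]:
        P=cast(c,k,z,1); Q=ro.inv().apply(P-[.4978,.1613,0])*1e3
        r=cv2.minAreaRect(Q[:,:2].astype(np.float32)); print(z,k.mean(0).round(1),np.round([*r[0],*r[1],r[2]],1),"y range",Q[:,1].min().round(1),Q[:,1].max().round(1))
```

```text
[0.4959 0.1624 0.1485] 15.1
pnp [0.4919 0.1615 0.0898] [-0.028  0.042 -0.999]
0.102 [257. 205.] [-0.6 -0.4 17.  40.4 89.4] y range -9.0 8.3
0.102 [232.  203.5] [-0.5 17.3  4.7 23.4 88.8] y range 14.7 19.4
0.102 [281.9 198.8] [  2.8 -17.8   5.3  16.9  86.5] y range -20.6 -15.1
0.106 [257. 205.] [ 0.9 -0.4 16.6 39.6 89.4] y range -8.8 8.1
0.106 [232.  203.5] [ 1.  16.9  4.6 22.9 88.8] y range 14.4 19.1
0.106 [281.9 198.8] [  4.3 -17.4   5.2  16.5  86.5] y range -20.1 -14.8
0.112 [257. 205.] [ 3.1 -0.4 16.1 38.3 89.4] y range -8.5 7.9
0.112 [232.  203.5] [ 3.2 16.4  4.5 22.2 88.8] y range 13.9 18.5
0.112 [281.9 198.8] [  6.4 -16.8   5.1  16.   86.5] y range -19.5 -14.3
```

Run:
```python
from h import *
import pickle
c=imaging.read_camera('wrist'); s=robot.sense(); pickle.dump((c,s),open("w8.pkl","wb"))
print(s["eef_pos"].round(4))
w3=cv2.imread("pics/w3.png")[:,:,::-1].copy()
for nm,im in(("w3",w3),("now",c["image"])):
    h=cv2.cvtColor(im,cv2.COLOR_RGB2HSV); m=cv2.inRange(h,(4,150,45),(24,255,255)); m[330:]=0
    cs,_=cv2.findContours(m,cv2.RETR_EXTERNAL,cv2.CHAIN_APPROX_NONE)
    for k in sorted([k for k in cs if cv2.contourArea(k)>40],key=lambda k:-cv2.contourArea(k))[:4]:
        r=cv2.minAreaRect(k); print(nm,cv2.boundingRect(k),np.round([*r[0],*r[1],r[2]],1),cv2.contourArea(k))
```

```text
[0.4957 0.1623 0.1481]
w3 (241, 175, 28, 61) [254.5 205.   60.   27.   90. ] 1537.5
w3 (277, 173, 15, 49) [284. 197.  14.  48.   0.] 509.5
w3 (219, 173, 14, 49) [225.5 197.   13.   48.    0. ] 502.5
now (244, 175, 27, 60) [257.  204.5  59.   26.   90. ] 1482.5
now (226, 172, 10, 49) [230.5 196.   48.    9.   90. ] 356.0
now (278, 172, 10, 49) [282.5 196.    9.   48.    0. ] 338.0
```

Compared with the latched view (w3), the pad span is 62 px against 73, so both tabs are still ~3 mm in, and the pack sits low: the hook tips are caught at the lip edge. I'll press softly on top with shut fingers to let them click out.

carry_out(
  commands=[
    {"rx":0,"ry":0,"rz":0,"x":0,"y":0,"z":0,"grip":0},
    {"rx":0,"ry":0,"rz":0,"x":0,"y":0,"z":0,"grip":0},
    {"rx":0,"ry":0,"rz":0,"x":0,"y":0,"z":0,"grip":0},
    {"rx":0,"ry":0,"rz":0,"x":0,"y":0,"z":0,"grip":0},
    {"rx":0,"ry":0,"rz":0,"x":0,"y":0,"z":0,"grip":0},
    {"rx":0,"ry":0,"rz":0,"x":0,"y":0,"z":0,"grip":0},
  ],
)

```text
time_s: 15.75
eef_pos: [0.4962, 0.1626, 0.1487]
ee_rot: [0.0, 0.999, -0.05, -0.0]
wrist_force: [-0.8, -0.5, 0.5]
gripper_width: -0.0
finger_force: 0.0
```

carry_out(
  commands=[
    {"rx":0,"ry":0,"rz":0,"x":0,"y":0,"z":0.03,"grip":0},
    {"rx":0,"ry":0,"rz":0,"x":0,"y":0,"z":0.03,"grip":0},
    {"rx":0,"ry":0,"rz":0,"x":0,"y":0,"z":0.02,"grip":0},
    {"rx":0,"ry":0,"rz":0,"x":0,"y":0,"z":0,"grip":0},
    {"rx":0,"ry":0,"rz":0,"x":0,"y":0,"z":0,"grip":0},
  ],
)

```text
time_s: 16.25
eef_pos: [0.4963, 0.1626, 0.109]
ee_rot: [0.0, 0.999, -0.05, 0.0]
wrist_force: [-0.4, 0.7, -0.4]
gripper_width: -0.0001
finger_force: 0.0
```

carry_out(
  commands=[
    {"rx":0,"ry":0,"rz":0,"x":0,"y":0,"z":0.006,"grip":0},
    {"rx":0,"ry":0,"rz":0,"x":0,"y":0,"z":0.004,"grip":0},
    {"rx":0,"ry":0,"rz":0,"x":0,"y":0,"z":0.004,"grip":0},
    {"rx":0,"ry":0,"rz":0,"x":0,"y":0,"z":0,"grip":0},
  ],
)

```text
time_s: 16.65
eef_pos: [0.4961, 0.1625, 0.1017]
ee_rot: [0.0, 0.999, -0.05, -0.0]
wrist_force: [0.7, 0.1, -0.1]
gripper_width: 0.0001
finger_force: 0.0
```

carry_out(
  commands=[
    {"rx":0,"ry":0,"rz":0,"x":0,"y":0,"z":0.002,"grip":0},
    {"rx":0,"ry":0,"rz":0,"x":0,"y":0,"z":0,"grip":0},
  ],
)

```text
time_s: 16.85
eef_pos: [0.4961, 0.1626, 0.1007]
ee_rot: [0.0, 0.999, -0.05, -0.0]
wrist_force: [-0.3, -0.9, 0.6]
gripper_width: 0.0001
finger_force: 0.0
```

carry_out(
  commands=[
    {"rx":0,"ry":0,"rz":0,"x":0,"y":0,"z":0.0014,"grip":0},
    {"rx":0,"ry":0,"rz":0,"x":0,"y":0,"z":0,"grip":0},
  ],
)

```text
time_s: 17.05
eef_pos: [0.4962, 0.1625, 0.1001]
ee_rot: [-0.0, 0.999, -0.05, -0.0]
wrist_force: [-0.1, 0.0, -0.9]
gripper_width: -0.0
finger_force: 0.0
```

carry_out(
  commands=[
    {"rx":0,"ry":0,"rz":0,"x":0,"y":0,"z":0.0014,"grip":0},
    {"rx":0,"ry":0,"rz":0,"x":0,"y":0,"z":0,"grip":0},
  ],
)

```text
time_s: 17.25
eef_pos: [0.4964, 0.1627, 0.0997]
ee_rot: [-0.0, 0.999, -0.05, 0.0]
wrist_force: [-0.9, -0.3, 3.8]
gripper_width: -0.0
finger_force: 1.6
```

carry_out(
  commands=[
    {"rx":0,"ry":0,"rz":0,"x":0,"y":0,"z":0.0014,"grip":0},
    {"rx":0,"ry":0,"rz":0,"x":0,"y":0,"z":0,"grip":0},
  ],
)

```text
time_s: 17.45
eef_pos: [0.4967, 0.1627, 0.0993]
ee_rot: [-0.0, 0.999, -0.05, 0.001]
wrist_force: [-0.1, -0.7, 5.7]
gripper_width: 0.0002
finger_force: 2.8
```

carry_out(
  commands=[
    {"rx":0,"ry":0,"rz":0,"x":0,"y":0,"z":0.001,"grip":0},
    {"rx":0,"ry":0,"rz":0,"x":0,"y":0,"z":0,"grip":0},
  ],
)

```text
time_s: 17.65
eef_pos: [0.4969, 0.1628, 0.099]
ee_rot: [-0.0, 0.999, -0.05, 0.001]
wrist_force: [0.9, -0.7, 7.1]
gripper_width: 0.0002
finger_force: 3.4
```

carry_out(
  commands=[
    {"rx":0,"ry":0,"rz":0,"x":0,"y":0,"z":0.001,"grip":0},
    {"rx":0,"ry":0,"rz":0,"x":0,"y":0,"z":0,"grip":0},
  ],
)

```text
time_s: 17.85
eef_pos: [0.497, 0.163, 0.0984]
ee_rot: [-0.001, 0.999, -0.05, 0.001]
wrist_force: [1.0, 0.2, 4.3]
gripper_width: 0.0001
finger_force: 2.3
```

carry_out(
  commands=[
    {"rx":0,"ry":0,"rz":0,"x":0,"y":0,"z":0.001,"grip":0},
    {"rx":0,"ry":0,"rz":0,"x":0,"y":0,"z":0,"grip":0},
  ],
)

```text
time_s: 18.05
eef_pos: [0.497, 0.1631, 0.0979]
ee_rot: [-0.0, 0.999, -0.05, 0.001]
wrist_force: [0.3, 1.0, 6.4]
gripper_width: 0.0
finger_force: 3.2
```

The force dropped from 7.1 to 4.3 N: the click. Back off and check.

carry_out(
  commands=[
    {"rx":0,"ry":0,"rz":0,"x":0,"y":0,"z":-0.004,"grip":0},
    {"rx":0,"ry":0,"rz":0,"x":0,"y":0,"z":-0.006,"grip":0},
    {"rx":0,"ry":0,"rz":0,"x":0,"y":0,"z":-0.03,"grip":0},
    {"rx":0,"ry":0,"rz":0,"x":0,"y":0,"z":-0.06,"grip":1},
    {"rx":0,"ry":0,"rz":0,"x":0,"y":0,"z":-0.006,"grip":1},
    {"rx":0,"ry":0,"rz":0,"x":0,"y":0,"z":0,"grip":1},
    {"rx":0,"ry":0,"rz":0,"x":0,"y":0,"z":0,"grip":1},
    {"rx":0,"ry":0,"rz":0,"x":0,"y":0,"z":0,"grip":1},
  ],
)

```text
time_s: 18.85
eef_pos: [0.4955, 0.1621, 0.1491]
ee_rot: [0.001, 0.999, -0.05, -0.001]
wrist_force: [0.6, 0.7, -0.1]
gripper_width: 0.0722
finger_force: 0.0
```

```bash
cat > chk.py <<'E'
from h import *
c=imaging.read_camera('wrist'); s=robot.sense(); print(s["eef_pos"].round(4),s["wrist_force"].round(1),s["time_s"])
h=cv2.cvtColor(c["image"],cv2.COLOR_RGB2HSV); m=cv2.inRange(h,(4,150,45),(24,255,255)); m[330:]=0
cs,_=cv2.findContours(m,cv2.RETR_EXTERNAL,cv2.CHAIN_APPROX_NONE)
for k in sorted([k for k in cs if cv2.contourArea(k)>40],key=lambda k:-cv2.contourArea(k))[:3]: print(cv2.boundingRect(k),cv2.contourArea(k))
E
python3 chk.py
```

```text
[0.4956 0.1622 0.1492] [ 0.  -0.2 -0. ] 18.9
(242, 172, 27, 61) 1529.0
(219, 171, 15, 48) 515.0
(277, 170, 15, 49) 512.0
```

The pad span is 73 px again and the panel area 1529 px (w3 latched: 73 and 1537), so the pack is latched with both tabs out and the gripper is clear. Handing in.

```bash
python3 -c "
from station import robot
print(robot.hand_in())"
```

```text
the job is handed in; nothing more can be done
None
```

The pack is out of the logger and appears latched in the charger, with both tabs sprung out and the gripper clear; I handed the job in at about 19 s, but hand-in gave no verdict, and the tabs only clicked out after a second soft press from above.

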